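# Pack the gem capsules down their storage tube

### The arm

A 6-joint arm with a two-finger parallel gripper is mounted at the origin on the work surface. World frame = base frame: x ahead of the robot, y to its left, z up, the work surface at z = 0. Lengths are in m, angles in rad, forces in N, time in s.
With the tool pointing down it reaches from about 0.3 to 0.775 m from the base axis. Payload 14.6 kg.
Tool frame: the origin (TCP) lies at the centre of the arm's flange, where the gripper is bolted on; the fingertips stand 199 mm ahead of it and the grasp point (between the pads) lies 180 mm ahead of it; z points along the fingers, y is the line along which they close (so a half turn about z gives the same grasp; the last joint's range is limited). The gripper opens to 94 mm and grips with 3 to 60 N. Pads are 16 mm wide; open, the fingers measure 119 mm over their backs; the gripper's body (75 mm by 177 mm) begins 78 mm behind the grasp point.
Start: joints at [1.08, 0.3, 1.521, -0, 1.321, -0.067], TCP at [0.226, 0.501, 0.405] pointing down, gripper open.
Joint ranges: [-3.03, 3.03], [-0.79, 2.21], [0.23, 2.52], [-1.04, 4.18], [0, 3.07], [-2.55, 2.55]. Speed limits (rad/s): [2.22, 2.22, 2.57, 3.14, 3.14, 3.14].

### API

Orientations are given as [roll, pitch, yaw] about the fixed x, y, z axes, in that order (R = Rz(yaw) Ry(pitch) Rx(roll)).
In Python, from station import ctrl gives the robot as it stands. The module is installed in compiled form; this text tells all that it offers.
- The arm moves only by the tool servo_tool, never from a script. Its argument "motion" is a list of rows, each a list of 5 numbers: the closure, from 0 (fully open) to 1 (shut), then the shift along the world's x, y, z in cm, then the turn about the world's z in degrees. A call has 1 to 20 rows; each row is the pose to reach, as a shift and turn from the pose commanded when the call began; what a row does not reach only later rows make up. A row lasts 1/8 s, in which the tool goes at most 62.5 mm and 10.7 degrees, less where a joint would pass 70% of its speed; a pose out of reach is approached as far as the arm can. A call with a gripper value outside its range is refused whole. The fingers move at their own pace and stop on an object; "squeeze" is the grip in N (left out, the last holds). Time passes only in rows, so rows that repeat a pose let the fingers close. It gives the time, the measured TCP pose, the force, the opening and the grip force at its end, in the units of the state.
- ctrl.get_obs(): the state, without advancing time (a new reading comes with each control period).
- ctrl.camera(name): name is "scene" or "side" or "wrist"; returns a dict with "image" (480x640x3 uint8, red, green, blue), "fx", "fy", "cx", "cy" (pixels), "camera_from_world" (4x4, takes a point from world to camera coordinates); the wrist camera has in their place "hand_eye" (4x4, takes a point from camera to tool coordinates, whose origin is the TCP and whose axes are the flange's). Camera axes: x right, y up, looking along -z (the intrinsics and any distortion apply to the point x, -y, -z); pixel columns grow to the right and rows downward; lengths in m; the calibration is good to about 2 mm. The wrist camera is an equidistant fisheye: a pixel r from the principal point sees the ray r / f radians off the axis. A picture is of the moment at which its call begins: read the wrist's pose just before it. There is no depth.
- ctrl.hand_in(): hands the job in; it is judged then, once.
The state is a dict: "time_s": time; "qpos": joint angles; "joint_vel": joint speeds; "tau": joint torques, N m; "ee_pos": TCP position; "eef_rot": TCP orientation; "force": force on the tool from outside, world axes, zero at the start; "moment": the same for the moment, N m; "grip_width": finger opening in m; "grip_force": force on a finger pad.
Only numpy, scipy, OpenCV 4.12 (cv2) and the standard library are available. Lean on these libraries where they do the work, as an engineer would, in place of code of your own. Each camera call takes 0.05 s, during which the arm holds its last target. There are 200 camera calls.

### The job

Take the red-handled packing rod out of its wooden holder and push the three gem capsules down the clear tube until they sit tight on one another and on the hidden stop at its bottom, finishing with a firm push of about 15 newtons held for half a second (over 24 would crack a capsule, so go gently). Then stand the rod upright in its holder again, let go of it, and leave everything else on the cart where it is.

Things in the scene. Friction and masses are not known exactly. Their poses are not given: they have to be found in the camera images.
- tube: Fixed clear tube on a dark round foot 84 mm across, 10 mm high, with a dark sleeve 38 mm across from z = 10 to 34 mm. Origin: centre of the foot's underside; z up the tube's axis. Its floor is a clamped, rubber-faced stop inside the sleeve, top somewhere from z = 12 to 24 mm, different each time and not measured. 32 mm across outside. Stands left or right in front of the robot, the holder on the other side.
- tube_mouth (a point): Centre of the tube's open upper end, 128 mm above the tube's origin. The bore is 24 mm across up to 14 mm below this point, then flares to about 38 mm across here (46 mm outside).
- cap0: Lowest gem capsule: white disc, red lid, 23 mm across, 14 mm high. Origin: centre of its underside. It slides only along the tube's axis, cannot tilt, grips the bore (about 2 N pushes it along) and stays where it is left. Starts with its origin 27 to 31 mm above the tube's origin, 3 to 19 mm above the stop.
- cap1: Middle capsule: same size, yellow lid, same 2 N of drag. Starts 3 to 15 mm above the lowest one's lid; fully packed its origin is 14 mm above that of the red one.
- cap2: Top capsule: same size, blue lid, 2 N of drag. Starts with its origin 74 to 86 mm above the tube's. Pushed down it collects the others: the push to keep sliding goes 2, 4, then 6 N; on the stop it climbs by some 8 N per mm. Fully packed its origin is 14 mm above the yellow one's, its lid 54 to 66 mm above the tube's origin, depending on the stop (a mm lower while it is squeezed).
- holder: Fixed dark wooden block, 70 x 70 mm, 94 mm high. Origin: centre of its underside, on the table; z up. A vertical hole 26 mm across runs down through its middle, with a 3 mm chamfer at the top.
- rod: Loose packing rod, 120 g (varies by a third), upright in the holder's hole. Origin: centre of the foot's lower face; z runs up to the handle. White foot 19 mm across, 0 to 16 mm, lower edge chamfered; shaft 14 mm across up to 88 mm; brass collar 40 mm across, 88 to 94 mm, resting on the holder's top (rod's origin then 6 mm above the holder's); round red handle 22 mm across, 94 to 139 mm.
- rod_grip (a point): Middle of the rod's red handle, on its axis, 116.5 mm above the rod's origin and 22.5 mm above the collar: grip here from above, any way round.
- scale: Bystander, fixed: grey digital gem scale 170 x 130 mm with a button and a clear hinged cover, 73 mm high. Origin: centre of its underside.
- pad: Bystander, fixed: black display pad 120 x 170 x 12 mm. Origin: centre of its underside.
- tray: Bystander, loose: tortoiseshell sorting tray 150 x 200 x 20 mm. Origin: centre of its underside.
- jar_a: Bystander, loose: small glass gem jar with white lid, 29 mm across, 18 mm high, on the pad. Origin: centre of its underside.
- jar_b: Bystander, loose: small glass gem jar with green lid, 29 mm across, 18 mm high, on the table. Origin: centre of its underside.
- tweezers: Bystander, loose: gem tweezers 130 mm long, 10 mm high, lying flat. Origin: about the middle of their length, on the table.
- scoop: Bystander, loose: stainless gem scoop 135 mm long, 10 mm high, lying flat. Origin: about the middle of its length, on the table.
- loupe: Bystander, loose: brass-rimmed loupe on a stand with a round foot 70 mm across, 115 mm high. Origin: centre of its underside.
Not all that is in view belongs to the job. Of the things like the rod, leave any that is black; of the rest the larger one is meant.

How it is judged:
By the outcome, as a careful person would: the job done as asked, in the order asked, and still so for the second after the job is handed in, with the robot touching nothing.
It also fails if it takes over 58 s, if anything falls off the work surface, if the arm or the gripper's body presses on something with over 40 N, if the wrist force passes 120 N, or if a joint passes its speed limit or range.

## Working session

There is one attempt and no reset: what is moved stays moved. The work goes in short steps, Python scripts to look and compute and a tool call to move; the robot and the scene stay as the last step left them, time stands still between calls to the robot, and variables do not carry over. Pictures are saved under pics/ and viewed, at most 10 in all, crops included, and the job is handed in when it is done.

Besides the shell and the picture viewer there is one more tool, called by a JSON object that holds its "op" and its "data", one argument or row to a line. servo_tool: Moves the arm, as the interface text tells. Its arguments: {"type":"object","properties":{"motion":{"type":"array","items":{"type":"array","items":{"type":"number"}}},"squeeze":{"type":"number"}},"required":["motion"]}

```bash
mkdir -p pics
cat > h.py <<'E'
import numpy as np, cv2
from station import ctrl
from scipy.spatial.transform import Rotation as R
def cam(n,save=None):
    o=ctrl.get_obs(); c=ctrl.camera(n); c['obs']=o
    if save: cv2.imwrite(save,c['image'][:,:,::-1])
    return c
def ray(c,u,v):
    x=(u-c['cx'])/c['fx']; y=(v-c['cy'])/c['fy']
    if 'hand_eye' in c:
        t=np.hypot(x,y); s=np.sin(t)/t if t>1e-9 else 1
        d=np.array([x*s,-y*s,-np.cos(t)])
        T=np.eye(4); T[:3,:3]=R.from_euler('xyz',c['obs']['eef_rot']).as_matrix(); T[:3,3]=c['obs']['ee_pos']
        T=T@np.array(c['hand_eye'])
    else:
        d=np.array([x,-y,-1]); T=np.linalg.inv(np.array(c['camera_from_world']))
    d=T[:3,:3]@d; return T[:3,3],d/np.linalg.norm(d)
def onz(c,u,v,z):
    o,d=ray(c,u,v); return o+d*(z-o[2])/d[2]
E
python3 - <<'E'
from h import *
a=cam('scene','pics/scene.png');b=cam('side','pics/side.png');w=cam('wrist','pics/w0.png')
print(a['obs'])
for c in(a,b,w):print({k:v for k,v in c.items() if k not in('image','obs')})
E
```

```text
{'time_s': 0.0, 'qpos': array([ 1.08036222e+00,  3.00491276e-01,  1.52158294e+00, -2.03353212e-05,
        1.32070464e+00, -6.65945131e-02]), 'joint_vel': array([-0.0010874 ,  0.00053279, -0.00131752, -0.00013618, -0.00096257,
        0.00036057]), 'tau': array([ 6.61673166e-04, -5.31818032e+01, -3.52738237e+01,  7.08974758e-02,
        2.44608312e-02, -1.24627986e-04]), 'ee_pos': array([0.22618194, 0.50130717, 0.40407434]), 'eef_rot': array([-3.14040777e+00, -5.92830141e-05,  2.71775807e+00]), 'force': array([-0.07661303, -0.26618175,  0.21650183]), 'moment': array([ 0.0115427 , -0.02911208,  0.03466521]), 'grip_force': 0.0, 'grip_width': 0.09397899428168476}
{'fx': 483.2212549967031, 'fy': 483.2212549967031, 'cx': 311.3145624059646, 'cy': 240.61088787747212, 'camera_from_world': array([[ 0.84287489,  0.53799903,  0.01090676, -0.50408011],
       [-0.30474016,  0.46053045,  0.83369367,  0.06510053],
       [ 0.44350349, -0.70602319,  0.55211947, -1.31861874],
       [ 0.        ,  0.        ,  0.        ,  1.        ]])}
{'fx': 434.0893960594344, 'fy': 434.0893960594344, 'cx': 323.1
[... 159 characters left out ...]
920946e-01, -5.15627132e-01,  8.42874251e-01,
        -1.62149052e-01],
       [-2.42575035e-01,  8.07214375e-01,  5.38109939e-01,
        -9.52535590e-01],
       [ 0.00000000e+00,  0.00000000e+00,  0.00000000e+00,
         1.00000000e+00]])}
{'fx': 371.64829954431775, 'fy': 371.64829954431775, 'cx': 318.9240791393663, 'cy': 235.9857858873124, 'hand_eye': array([[-7.02596772e-04,  9.59082563e-01,  2.83125668e-01,
         8.22090259e-02],
       [ 9.99999748e-01,  6.44331267e-04,  2.98912183e-04,
         1.88235334e-04],
       [ 1.04254742e-04,  2.83125807e-01, -9.59082774e-01,
         1.87892038e-02],
       [ 0.00000000e+00,  0.00000000e+00,  0.00000000e+00,
         1.00000000e+00]])}
```

View pics/scene.png

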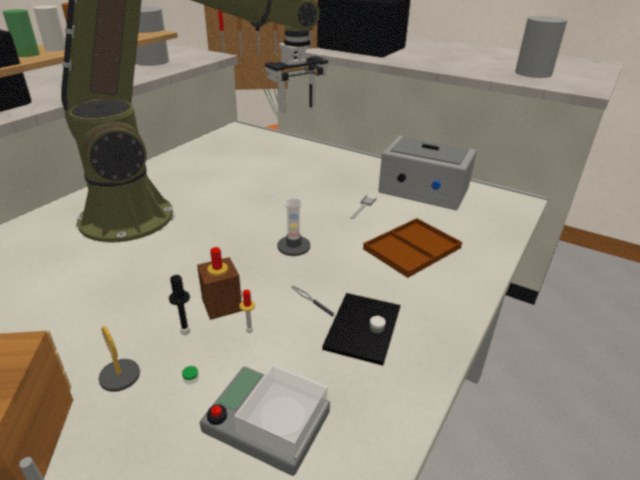

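View pics/side.png

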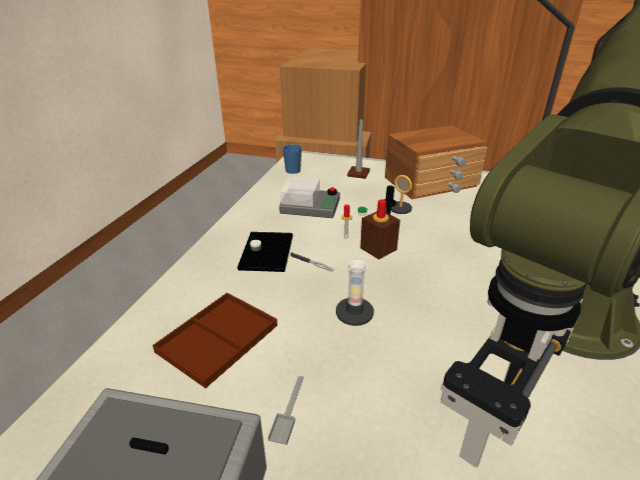

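The scene view shows the rod in its holder with the handle at about (216,258), the decoys at (180,300) and (248,300), and the tube at (293,225) with its mouth at (293,203). In the side view the handle is at (382,208) and the tube mouth at (357,266).

```bash
cat > m.py <<'E'
from h import *
def red(c,box):
    im=c['image'].astype(int); m=((im[:,:,0]>130)&(im[:,:,1]<60)&(im[:,:,2]<60)).astype(np.uint8)
    n,l,s,ce=cv2.connectedComponentsWithStats(m)
    return [(s[i],ce[i]) for i in range(1,n) if s[i][4]>15 and box[0]<ce[i][0]<box[1] and box[2]<ce[i][1]<box[3]]
def tri(p,q):
    (a,d),(b,e)=p,q
    t=np.linalg.lstsq(np.c_[d,-e],b-a,rcond=None)[0]
    x,y=a+d*t[0],b+e*t[1]; return (x+y)/2,np.linalg.norm(x-y)
E
python3 - <<'E'
from m import *
a=cam('scene');b=cam('side')
A=red(a,(150,300,230,320));B=red(b,(320,400,180,230));print(A,B)
p=max(A,key=lambda s:s[0][4])[1];q=max(B,key=lambda s:s[0][4])[1]
print('rod',tri(ray(a,*p),ray(b,*q)))
print('mouth',tri(ray(a,293,203),ray(b,357,266)), onz(a,293,203,.128),onz(b,357,266,.128))
# foot dark blobs
for c,bx in((a,(270,320,225,260)),(b,(330,380,290,330))):
    im=c['image'][bx[2]:bx[3],bx[0]:bx[1]].max(2)<100
    v,u=np.nonzero(im); e=cv2.fitEllipse(cv2.convexHull(np.c_[u,v].astype(np.int32)))
    uc=(u.min()+u.max())/2+bx[0]
    print(u.min()+bx[0],u.max()+bx[0],v.min()+bx[2],v.max()+bx[2],e)
    print(onz(c,e[0][0]+bx[0],e[0][1]+bx[2],.008))
# other rods, loupe
for n,u,v,z in(('blackrod',180,300,.05),('small',248,300,.08),('smallfoot',249,330,0),('blackfoot',185,330,0),('loupe',119,375,0.0)):print(n,onz(a,u,v,z))
crop=np.hstack([cv2.resize(a['image'][190:340,150:330],(400,333),interpolation=3),cv2.resize(b['image'][170:330,310:430],(300,400),interpolation=3)[:333]])
cv2.imwrite('pics/c1.png',crop[:,:,::-1])
E
```

```text
[(array([211, 248,   9,   7,  47], dtype=int32), array([214.76595745, 250.74468085])), (array([243, 290,   7,   6,  30], dtype=int32), array([246.06666667, 292.53333333]))] [(array([377, 200,   9,  18, 130], dtype=int32), array([381.11538462, 208.32307692])), (array([344, 205,   5,  12,  58], dtype=int32), array([346.06896552, 210.5       ]))]
rod (array([ 0.4524611 , -0.12396317,  0.12943236]), np.float64(0.008007389225922371))
mouth (array([0.46019824, 0.13163833, 0.12410985]), np.float64(0.0018006407567989933)) [0.46523975 0.12583623 0.128     ] [0.45844419 0.13618053 0.128     ]
278 309 237 255 ((23.188268661499023, 20.53087043762207), (19.44481658935547, 31.79704475402832), 89.5776138305664)
[0.46475562 0.12524093 0.008     ]
336 372 298 325 ((24.343524932861328, 21.039825439453125), (27.991840362548828, 37.56524658203125), 94.44183349609375)
[0.45884511 0.13831666 0.008     ]
blackrod [ 0.42174896 -0.20818748  0.05      ]
small [ 0.55772073 -0.16091479  0.08      ]
smallfoot [ 0.5536602  -0.16050579  0.        ]
blackfoot [ 0.44770711 -0.22983136  0.        ]
loupe [ 0.43136404 -0.37626636  0.        ]
```

View pics/c1.png

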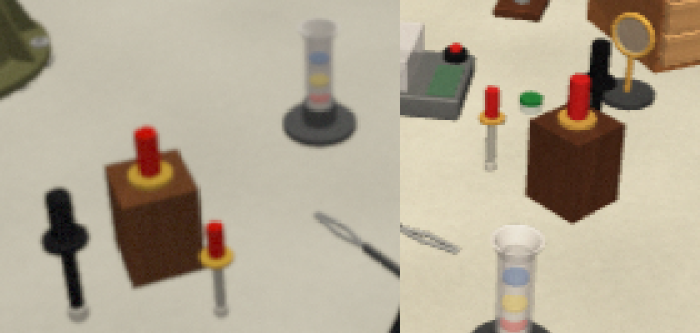

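{"op": "servo_tool", "data": {
  "motion": [
    [0, 3, -4.6, 0, 0],
    [0, 6, -9.2, 0, 0],
    [0, 9, -13.8, 0, 0],
    [0, 12, -18.4, 0, 0],
    [0, 15, -23, 0, 0],
    [0, 18, -27.8, 0, 0],
    [0, 21, -32.5, 0, 0],
    [0, 23.6, -37, 0, 0],
    [0, 23.6, -37, 0, 0],
    [0, 23.6, -37, 0, 0],
    [0, 23.6, -37, 0, 0]
  ]
}}

```text
time_s: 1.62
ee_pos: [0.4617, 0.1323, 0.4047]
eef_rot: [3.142, -0.0, 2.719]
force: [0.6, -0.4, 0.3]
grip_width: 0.094
grip_force: 0.0
```

Run:
```python
from m import *
w=cam('wrist','pics/w1.png'); print(w['obs']['ee_pos'],w['obs']['eef_rot'],w['obs']['qpos'])
```

```text
[0.46171926 0.13228347 0.40468426] [ 3.14151758e+00 -3.67995818e-05  2.71926123e+00] [ 2.02738379e-01  1.44008881e-01  1.71136055e+00  8.58632272e-05
  1.28620913e+00 -9.45750633e-01]
```

View pics/w1.png

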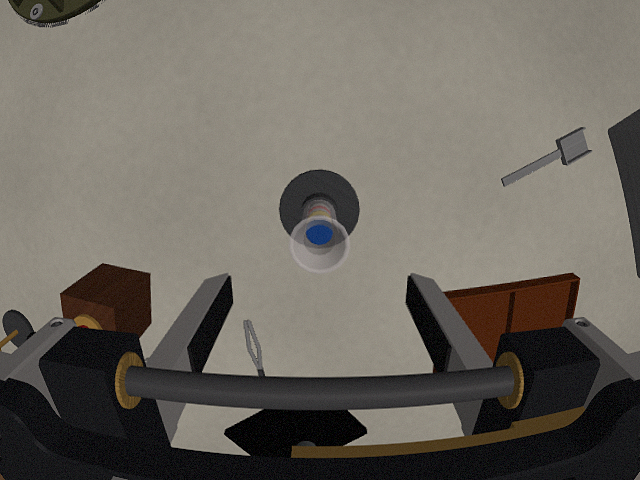

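The wrist view shows the tube foot centred near (319,208), the flared mouth ring near (320,243), and the blue lid at (319,233).

```bash
cat >> m.py <<'E'
def foot(c,bx,thr=85):
    im=(c['image'][bx[2]:bx[3],bx[0]:bx[1]].max(2)<thr).astype(np.uint8)
    im=cv2.morphologyEx(im,cv2.MORPH_OPEN,np.ones((5,5),np.uint8))
    v,u=np.nonzero(im); e=cv2.fitEllipse(cv2.convexHull(np.c_[u,v].astype(np.int32)))
    return e[0][0]+bx[0],e[0][1]+bx[2],e[1]
E
python3 - <<'E'
from m import *
w=cam('wrist')
u,v,ax=foot(w,(270,370,150,275)); print(u,v,ax,onz(w,u,v,.010))
for mv in(241,243,245): print(onz(w,320,mv,.128))
im=w['image'].astype(int); m=(im[:,:,2]>im[:,:,0]+50)&(im[:,:,2]>100); m[:180]=0;m[280:]=0
vv,uu=np.nonzero(m); print(uu.mean(),vv.mean(),uu.max()-uu.min(),vv.max()-vv.min(),onz(w,uu.mean(),vv.mean(),.094))
g=cv2.GaussianBlur(cv2.cvtColor(w['image'],cv2.COLOR_RGB2GRAY),(3,3),0)
H=cv2.HoughCircles(g[190:290,260:380],cv2.HOUGH_GRADIENT,1,10,param1=60,param2=12,minRadius=24,maxRadius=34)
for c in (H[0][:3] if H is not None else []): print(c+[260,190,0],onz(w,c[0]+260,c[1]+190,.128))
E
```

```text
318.79015731811523 208.37413024902344 (78.34420013427734, 79.94011688232422) [0.46086506 0.13268673 0.01      ]
[0.46007525 0.13404833 0.128     ]
[0.46146556 0.1334241  0.128     ]
[0.46286061 0.13279775 0.128     ]
318.9654255319149 233.88563829787233 26 18 [0.4638273  0.13154052 0.094     ]
[318.5        242.5         26.60000038] [0.46066972 0.13258525 0.128     ]
[325.5        221.5         25.70000076] [0.44836217 0.14362415 0.128     ]
[310.5        207.5         32.20000076] [0.43463218 0.1380902  0.128     ]
```

{"op": "servo_tool", "data": {
  "motion": [
    [0, 0, -6, 0, 0],
    [0, -0.2, -12, 0, 0],
    [0, -0.5, -18, 0, 0],
    [0, -0.8, -24, 0, 0],
    [0.3, -1.0, -25.5, 0, 0],
    [0.3, -1.0, -25.5, 0, 0],
    [0.3, -1.0, -25.5, 0, 0],
    [0.3, -1.0, -25.5, 0, 0]
  ]
}}

```text
time_s: 2.72
ee_pos: [0.4524, -0.1224, 0.4047]
eef_rot: [3.141, 0.0, 2.72]
force: [-0.2, -0.2, 0.2]
grip_width: 0.0658
grip_force: 0.0
```

Run:
```python
from m import *
w=cam('wrist','pics/w2.png'); print(w['obs']['ee_pos'],w['obs']['grip_width'])
im=w['image'].astype(int); m=((im[:,:,0]>110)&(im[:,:,1]<60)&(im[:,:,2]<60)).astype(np.uint8)
n,l,s,ce=cv2.connectedComponentsWithStats(m)
for i in range(1,n):
  if s[i][4]>40: print(s[i],ce[i],onz(w,*ce[i],.135))
```

```text
[ 0.45238007 -0.12243377  0.40471656] 0.06575044314360218
[294 238  30  43 782] [310.42710997 263.22890026] [ 0.4612135  -0.13297867  0.135     ]
[318 330  16  30 238] [327.18907563 348.69327731] [ 0.53355813 -0.15154426  0.135     ]
```

View pics/w2.png

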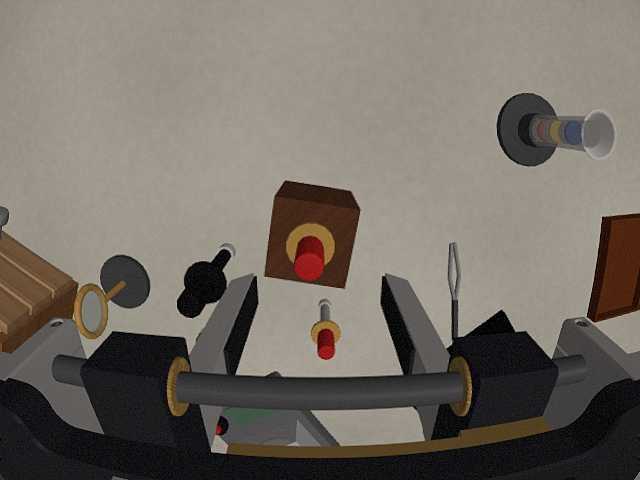

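The wrist view shows the rod's handle top at about (309,266), the brass collar at (311,246), and the holder block around it. The small red decoy at (326,345) and black decoy at (205,285) stand clear of the fingers.

Run:
```python
from m import *
w=cam('wrist')
print(onz(w,309,266.5,.145))
im=w['image'].astype(int); r,g,b=im[:,:,0],im[:,:,1],im[:,:,2]
m=(r>120)&(g>80)&(b<90)&(r-b>70); m[:205]=0;m[295:]=0;m[:,:270]=0;m[:,350:]=0
v,u=np.nonzero(m); print(u.min(),u.max(),v.min(),v.max())
e=cv2.fitEllipse(cv2.convexHull(np.c_[u,v].astype(np.int32))); print(e,onz(w,*e[0],.1))
# axis from top-edge width
print(onz(w,(u.min()+u.max())/2,(v.min()+(u.max()-u.min())/2*0.97),.1))
```

```text
[ 0.45964704 -0.13330728  0.145     ]
287 334 223 264
((310.3011779785156, 245.9934539794922), (46.2249870300293, 48.272579193115234), 86.77022552490234) [ 0.45927984 -0.13323346  0.1       ]
[ 0.45919235 -0.1330164   0.1       ]
```

{"op": "servo_tool", "data": {
  "motion": [
    [0.3, 0.7, -1.06, 0, 0],
    [0.3, 0.7, -1.06, -3, 0],
    [0.3, 0.7, -1.06, -6, 0],
    [0.3, 0.7, -1.06, -8.5, 0],
    [0.3, 0.7, -1.06, -9.9, 0],
    [0.3, 0.7, -1.06, -9.9, 0],
    [0.3, 0.7, -1.06, -9.9, 0],
    [1, 0.7, -1.06, -9.9, 0],
    [1, 0.7, -1.06, -9.9, 0],
    [1, 0.7, -1.06, -9.9, 0],
    [1, 0.7, -1.06, -9.9, 0],
    [1, 0.7, -1.06, -9.9, 0],
    [1, 0.7, -1.06, -9.9, 0],
    [1, 0.7, -1.06, -9.9, 0]
  ],
  "squeeze": 45
}}

```text
time_s: 4.58
ee_pos: [0.4592, -0.1342, 0.3057]
eef_rot: [3.142, -0.0, 2.718]
force: [-0.0, 0.8, 1.1]
grip_width: 0.0214
grip_force: 45.0
```

Run:
```python
from m import *
o=ctrl.get_obs(); print(o['ee_pos'],o['eef_rot'],o['force'],o['grip_width'],o['grip_force'])
```

```text
[ 0.45916968 -0.13424502  0.30565079] [ 3.14156011e+00 -2.98157261e-05  2.71778205e+00] [-0.01445278  0.76318604  1.05111125] 0.021380618535176553 45.00009834766388
```

{"op": "servo_tool", "data": {
  "motion": [
    [1, 0, 0, 0.8, 0],
    [1, 0, 0, 2.5, 0],
    [1, 0, 0, 5.5, 0],
    [1, 0, 0, 8.5, 0],
    [1, 0, 0, 11.5, 0],
    [1, 0, 0, 14, 0],
    [1, 0, 0, 14.5, 0],
    [1, 0, 2, 14.5, 0],
    [1, 0.1, 6, 14.5, 0],
    [1, 0.1, 10, 14.5, 0],
    [1, 0.1, 14, 14.5, 0],
    [1, 0.2, 18, 14.5, 0],
    [1, 0.2, 22, 14.5, 0],
    [1, 0.2, 25.5, 14.5, 0],
    [1, 0.2, 26.7, 14.5, 0],
    [1, 0.2, 26.7, 14.5, 0],
    [1, 0.2, 26.7, 14.5, 0],
    [1, 0.2, 26.7, 14.5, 0]
  ]
}}

```text
time_s: 6.82
ee_pos: [0.4613, 0.1319, 0.4506]
eef_rot: [-3.141, -0.0, 2.717]
force: [0.1, -0.6, -1.6]
grip_width: 0.0215
grip_force: 45.0
```

Run:
```python
from m import *
w=cam('wrist');a=cam('scene');b=cam('side'); o=w['obs'];print(o['ee_pos'],o['force'],o['grip_width'],o['grip_force'])
cr=lambda c,x0,x1,y0,y1,s:cv2.resize(c['image'][y0:y1,x0:x1],None,fx=s,fy=s,interpolation=3)
x=cr(w,200,440,150,350,1.6);y=cr(a,250,340,140,260,2.6667);z=cr(b,310,400,210,330,2.6667)
out=np.zeros((640,624,3),np.uint8)[:600]
out[:320,:384]=x;out[:320,384:624]=y;out[320:600,0:240]=z[:280]
cv2.imwrite('pics/c3.png',out[:,:,::-1])
```

```text
[0.46125539 0.13191259 0.4506229 ] [ 0.07786665 -0.64922715 -1.61712868] 0.021474239125019046 44.9992561340332
```

View pics/c3.png

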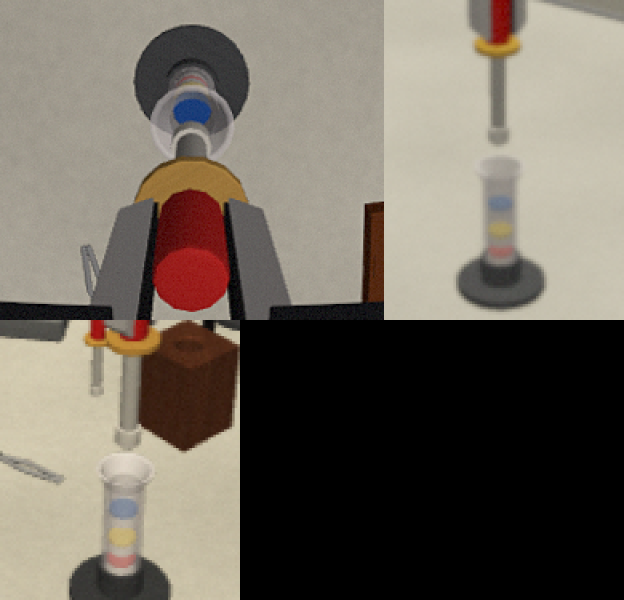

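Both fixed views and the wrist view show the rod's foot lined up above the mouth to within about a millimetre. I'm lowering it now.

{"op": "servo_tool", "data": {
  "motion": [
    [1, 0, 0.05, -1, 0],
    [1, 0, 0.05, -2, 0],
    [1, 0, 0.05, -2.7, 0],
    [1, 0, 0.05, -3.4, 0],
    [1, 0, 0.05, -4, 0],
    [1, 0, 0.05, -4.6, 0],
    [1, 0, 0.05, -4.6, 0]
  ]
}}

```text
time_s: 7.85
ee_pos: [0.4611, 0.1332, 0.4043]
eef_rot: [-3.141, -0.0, 2.718]
force: [-1.2, -0.5, -1.5]
grip_width: 0.0213
grip_force: 45.0
```

{"op": "servo_tool", "data": {
  "motion": [
    [1, 0, 0, -0.4, 0],
    [1, 0, 0, -0.8, 0],
    [1, 0, 0, -1.2, 0],
    [1, 0, 0, -1.6, 0],
    [1, 0, 0, -2, 0],
    [1, 0, 0, -2.4, 0],
    [1, 0, 0, -2.8, 0],
    [1, 0, 0, -3.2, 0],
    [1, 0, 0, -3.4, 0],
    [1, 0, 0, -3.5, 0]
  ]
}}

```text
time_s: 9.1
ee_pos: [0.4612, 0.1332, 0.3696]
eef_rot: [3.142, 0.0, 2.718]
force: [-0.9, -0.6, 4.8]
grip_width: 0.0211
grip_force: 45.0
```

{"op": "servo_tool", "data": {
  "motion": [
    [1, 0, 0, -0.05, 0],
    [1, 0, 0, -0.1, 0],
    [1, 0, 0, -0.15, 0],
    [1, 0, 0, -0.2, 0],
    [1, 0, 0, -0.25, 0],
    [1, 0, 0, -0.3, 0]
  ]
}}

```text
time_s: 9.85
ee_pos: [0.4612, 0.1333, 0.3666]
eef_rot: [3.141, 0.0, 2.718]
force: [-0.4, 0.3, 3.9]
grip_width: 0.0214
grip_force: 45.0
```

{"op": "servo_tool", "data": {
  "motion": [
    [1, 0, 0, -0.03, 0],
    [1, 0, 0, -0.06, 0],
    [1, 0, 0, -0.09, 0],
    [1, 0, 0, -0.12, 0],
    [1, 0, 0, -0.15, 0]
  ]
}}

```text
time_s: 10.48
ee_pos: [0.4612, 0.1332, 0.3651]
eef_rot: [3.142, 0.0, 2.718]
force: [-0.7, 1.3, 4.3]
grip_width: 0.0212
grip_force: 45.0
```

{"op": "servo_tool", "data": {
  "motion": [
    [1, 0, 0, -0.03, 0],
    [1, 0, 0, -0.06, 0],
    [1, 0, 0, -0.09, 0],
    [1, 0, 0, -0.12, 0],
    [1, 0, 0, -0.15, 0]
  ]
}}

```text
time_s: 11.1
ee_pos: [0.4612, 0.1332, 0.3636]
eef_rot: [-3.142, 0.0, 2.718]
force: [0.3, 1.2, 3.9]
grip_width: 0.0211
grip_force: 45.0
```

{"op": "servo_tool", "data": {
  "motion": [
    [1, 0, 0, -0.03, 0],
    [1, 0, 0, -0.06, 0],
    [1, 0, 0, -0.09, 0],
    [1, 0, 0, -0.12, 0],
    [1, 0, 0, -0.15, 0]
  ]
}}

```text
time_s: 11.72
ee_pos: [0.4612, 0.1332, 0.3621]
eef_rot: [-3.142, -0.0, 2.718]
force: [0.7, 0.1, 4.5]
grip_width: 0.0213
grip_force: 45.0
```

{"op": "servo_tool", "data": {
  "motion": [
    [1, 0, 0, -0.03, 0],
    [1, 0, 0, -0.06, 0],
    [1, 0, 0, -0.09, 0],
    [1, 0, 0, -0.12, 0],
    [1, 0, 0, -0.15, 0]
  ]
}}

```text
time_s: 12.35
ee_pos: [0.4612, 0.1332, 0.3606]
eef_rot: [-3.142, -0.0, 2.718]
force: [-0.3, 1.3, 4.9]
grip_width: 0.0215
grip_force: 45.0
```

{"op": "servo_tool", "data": {
  "motion": [
    [1, 0, 0, -0.03, 0],
    [1, 0, 0, -0.06, 0],
    [1, 0, 0, -0.09, 0],
    [1, 0, 0, -0.12, 0],
    [1, 0, 0, -0.15, 0]
  ]
}}

```text
time_s: 12.98
ee_pos: [0.4612, 0.1332, 0.3591]
eef_rot: [-3.142, -0.0, 2.718]
force: [0.1, 0.6, 3.4]
grip_width: 0.0215
grip_force: 45.0
```

{"op": "servo_tool", "data": {
  "motion": [
    [1, 0, 0, -0.03, 0],
    [1, 0, 0, -0.06, 0],
    [1, 0, 0, -0.09, 0],
    [1, 0, 0, -0.12, 0],
    [1, 0, 0, -0.15, 0]
  ]
}}

```text
time_s: 13.6
ee_pos: [0.4612, 0.1332, 0.3577]
eef_rot: [3.142, 0.0, 2.718]
force: [-0.2, -0.4, 5.3]
grip_width: 0.0214
grip_force: 45.0
```

{"op": "servo_tool", "data": {
  "motion": [
    [1, 0, 0, -0.03, 0],
    [1, 0, 0, -0.06, 0],
    [1, 0, 0, -0.09, 0],
    [1, 0, 0, -0.12, 0],
    [1, 0, 0, -0.12, 0]
  ]
}}

```text
time_s: 14.22
ee_pos: [0.4612, 0.1332, 0.357]
eef_rot: [3.141, 0.001, 2.718]
force: [-1.2, 0.6, 9.6]
grip_width: 0.0218
grip_force: 45.0
```

{"op": "servo_tool", "data": {
  "motion": [
    [1, 0, 0, -0.02, 0],
    [1, 0, 0, -0.04, 0],
    [1, 0, 0, -0.04, 0]
  ]
}}

```text
time_s: 14.6
ee_pos: [0.4612, 0.1332, 0.3568]
eef_rot: [3.141, 0.001, 2.718]
force: [-1.0, 0.3, 10.9]
grip_width: 0.0215
grip_force: 45.0
```

{"op": "servo_tool", "data": {
  "motion": [
    [1, 0, 0, -0.04, 0],
    [1, 0, 0, -0.08, 0],
    [1, 0, 0, -0.08, 0]
  ]
}}

```text
time_s: 14.98
ee_pos: [0.4613, 0.1332, 0.3562]
eef_rot: [3.141, 0.001, 2.718]
force: [-2.0, -1.4, 14.9]
grip_width: 0.0212
grip_force: 45.0
```

Run:
```python
from m import *
f=[]
for i in range(6): ctrl.camera('side'); f.append(ctrl.get_obs()['force'][2])
print(np.round(f,1),ctrl.get_obs()['time_s'],ctrl.get_obs()['ee_pos'])
```

```text
[14.2 14.  13.4 14.3 14.5 14.7] 15.275 [0.46126953 0.1332238  0.35626098]
```

The push is about 15 N once the rod's weight is added, so I'll hold it for another 0.6 s and then withdraw.

{"op": "servo_tool", "data": {
  "motion": [
    [1, 0, 0, 0, 0],
    [1, 0, 0, 0, 0],
    [1, 0, 0, 0, 0],
    [1, 0, 0, 0, 0],
    [1, 0, 0, 0, 0]
  ]
}}

```text
time_s: 15.9
ee_pos: [0.4613, 0.1332, 0.3563]
eef_rot: [3.141, 0.001, 2.718]
force: [-1.8, -1.7, 14.2]
grip_width: 0.0214
grip_force: 45.0
```

{"op": "servo_tool", "data": {
  "motion": [
    [1, 0, 0, 0.1, 0],
    [1, 0, 0, 0.5, 0],
    [1, 0, 0, 1.5, 0],
    [1, 0, 0, 3, 0],
    [1, 0, 0, 4.5, 0],
    [1, 0, 0, 6, 0],
    [1, 0, 0, 7.5, 0],
    [1, 0, 0, 8.8, 0],
    [1, 0, 0, 9.4, 0],
    [1, 0, 0, 9.4, 0],
    [1, 0, 0, 9.4, 0]
  ]
}}

```text
time_s: 17.27
ee_pos: [0.4612, 0.1332, 0.4487]
eef_rot: [-3.141, -0.001, 2.718]
force: [-0.4, 0.1, -2.2]
grip_width: 0.0214
grip_force: 45.0
```

Run:
```python
from m import *
w=cam('wrist');b=cam('side'); o=w['obs'];print(o['ee_pos'],o['force'],o['grip_width'],o['grip_force'])
cr=lambda c,x0,x1,y0,y1,s:cv2.resize(c['image'][y0:y1,x0:x1],None,fx=s,fy=s,interpolation=3)
x=cr(w,200,440,150,350,1.6);z=cr(b,310,400,210,330,2.6667)
out=np.zeros((320,624,3),np.uint8)
out[:320,:384]=x;out[:320,384:624]=z
cv2.imwrite('pics/c4.png',out[:,:,::-1])
```

```text
[0.46117773 0.13322725 0.44873123] [-0.37315922  0.10532176 -2.23964524] 0.021383482506730285 44.99928116798401
```

View pics/c4.png

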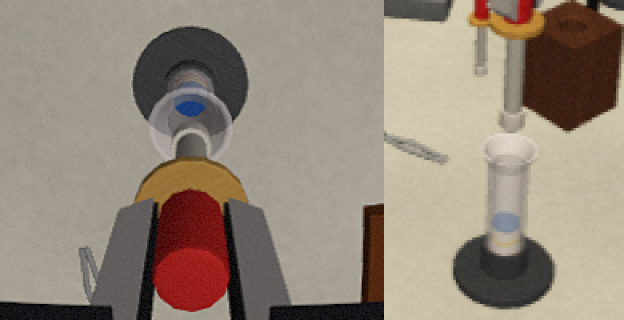

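The capsules are packed: blue sits right above yellow, with red inside the sleeve. The rod is clear of the tube, so I'll move it back over the holder.

{"op": "servo_tool", "data": {
  "motion": [
    [1, 0, -1.5, 0, 0],
    [1, 0, -5, 0, 0],
    [1, 0, -9, 0, 0],
    [1, -0.1, -13, 0, 0],
    [1, -0.1, -17, 0, 0],
    [1, -0.2, -21, 0, 0],
    [1, -0.2, -24.5, 0, 0],
    [1, -0.2, -26.4, 0, 0],
    [1, -0.2, -26.7, 0, 0],
    [1, -0.2, -26.7, 0, 0],
    [1, -0.2, -26.7, 0, 0],
    [1, -0.2, -26.7, 0, 0]
  ]
}}

```text
time_s: 18.88
ee_pos: [0.4592, -0.1332, 0.4493]
eef_rot: [3.142, 0.0, 2.719]
force: [-0.7, -0.1, -1.4]
grip_width: 0.0215
grip_force: 45.0
```

{"op": "servo_tool", "data": {
  "motion": [
    [1, 0, -0.05, -2, 0],
    [1, 0, -0.05, -4, 0],
    [1, 0, -0.05, -5.5, 0],
    [1, 0, -0.05, -6.5, 0],
    [1, 0, -0.05, -8, 0],
    [1, 0, -0.05, -10, 0],
    [1, 0, -0.05, -12, 0],
    [1, 0, -0.05, -13.4, 0],
    [1, 0, -0.05, -13.9, 0],
    [1, 0, -0.05, -14.2, 0],
    [1, 0, -0.05, -14.2, 0],
    [1, 0, -0.05, -14.2, 0]
  ]
}}

```text
time_s: 20.38
ee_pos: [0.4592, -0.1343, 0.3077]
eef_rot: [3.142, 0.001, 2.718]
force: [0.1, -0.0, -1.6]
grip_width: 0.0217
grip_force: 45.0
```

{"op": "servo_tool", "data": {
  "motion": [
    [1, 0, 0, -0.05, 0],
    [1, 0, 0, -0.1, 0],
    [1, 0, 0, -0.15, 0],
    [1, 0, 0, -0.18, 0],
    [1, 0, 0, -0.18, 0]
  ]
}}

```text
time_s: 21.0
ee_pos: [0.4592, -0.1343, 0.3057]
eef_rot: [-3.142, 0.0, 2.718]
force: [-1.7, 0.5, 3.7]
grip_width: 0.0211
grip_force: 45.0
```

{"op": "servo_tool", "data": {
  "motion": [
    [0.3, 0, 0, -0.15, 0],
    [0.3, 0, 0, -0.15, 0],
    [0.3, 0, 0, -0.15, 0],
    [0.3, 0, 0, -0.15, 0],
    [0.3, 0, 0, 0.5, 0],
    [0.3, 0, 0, 2.5, 0],
    [0.3, 0, 0, 5, 0],
    [0.3, 0, 0, 8, 0],
    [0.3, 0, 0, 10, 0],
    [0.3, 0, 0, 10, 0],
    [0.3, 0, 0, 10, 0]
  ]
}}

```text
time_s: 22.38
ee_pos: [0.459, -0.1342, 0.4047]
eef_rot: [-3.142, -0.001, 2.718]
force: [-0.8, 0.2, -0.8]
grip_width: 0.066
grip_force: 0.0
```

Run:
```python
from m import *
w=cam('wrist');b=cam('side'); o=w['obs'];print(o['ee_pos'],o['force'],o['grip_width'])
out=np.hstack([cv2.resize(w['image'],(480,360)),cv2.resize(b['image'][170:350,300:440],(280,360),interpolation=3)])
cv2.imwrite('pics/c5.png',out[:,:,::-1])
```

```text
[ 0.45903483 -0.13424593  0.40467674] [-0.83948227  0.15286076 -0.7689039 ] 0.06596869607643135
```

View pics/c5.png

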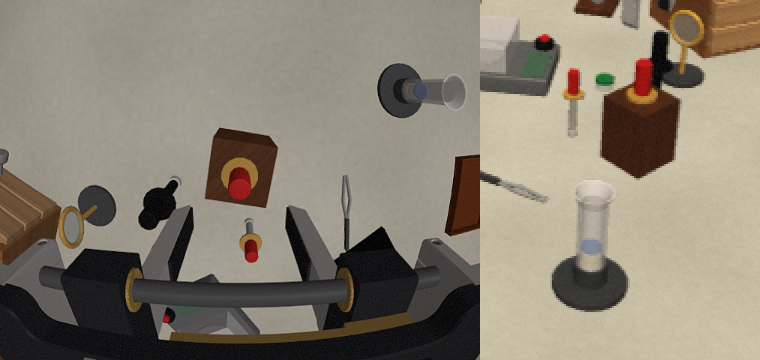

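The rod stands upright in its holder, the gripper is clear, the capsules are packed, and everything else is where it was.

```bash
python3 -c "
from station import ctrl
print(ctrl.hand_in())"
```

```text
the job is handed in; nothing more can be done
None
```

The three capsules are packed onto the stop with a push of about 15 N held for well over half a second. The rod is upright in its holder and released, the bystanders look undisturbed, and the job was handed in at about 22 s.

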